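# Test the latching stop button of a workshop machine

### The arm

A 7-joint arm with a two-finger parallel gripper is mounted at the origin on the work surface. World frame = base frame: x ahead of the robot, y to its left, z up, the work surface at z = 0. Lengths are in m, angles in rad, forces in N, time in s.
With the tool pointing down it reaches from about 0.4 to 0.85 m from the base axis. Payload 6.9 kg.
Tool frame: the origin (TCP) lies midway between the tips of the shut fingers; the grasp point (between the pads) lies behind it (ctrl.pinch_z is the z of the grasp point in the tool frame, in m); z points along the fingers, y is the direction in which the jaws open and shut (so a half turn about z gives the same grasp; the last joint's range is limited). The gripper opens to 85 mm and grips with 20 to 120 N. Pads are 22 mm wide; open, the fingers measure 114 mm over their backs; the gripper's body (76 mm by 85 mm) begins 54 mm behind the grasp point. The pads swing forward as they close: fully open they stand 13 mm farther back than shut.
Start: joints at [1.276, 0.507, -0.238, 1.5, 0.126, 1.149, -0.155], TCP at [0.244, -0.575, 0.231] pointing down, gripper open.
Joint ranges: [-3.08, 3.08], [-0.24, 2.05], [-1.43, 1.35], [0, 2.5], [-1.52, 4.66], [0.17, 1.96], [-2.89, 2.89]. Speed limits (rad/s): [2.39, 2.39, 3.14, 3.14, 3.14, 3.14, 3.14].

### API

Orientations are given as a unit quaternion [w, x, y, z].
In Python, from station import ctrl, get_state, vision, ticket, models gives the robot as it stands. Calls block until the motion is done:
- ctrl.movep(position, orientation): joint-space move of the TCP to a pose.
- ctrl.movel(position, frame=None, max_speed=0.15): straight line of the TCP; frame=None keeps the orientation; max_speed is the mean speed in m/s.
- ctrl.set_joints(angles): joint-space move.
- ctrl.ungrasp() and ctrl.close_gripper(force=None): open the fingers fully, or close them until they stop; force is the grip in N (None keeps the last).
- ctrl.pause(seconds).
- ctrl.ik(position, orientation): joint angles nearest the present ones, or None.
- get_state(): the state.
- vision.grab_frame(name): name is "scene" or "top" or "wrist"; returns (picture, depth): 480x640x3 uint8, blue, green, red; 480x640 float32, m along the optical axis (not along the pixel's ray), 0 where there is no reading.
- vision.camera_info(name): a dict with "mtx" (3x3 intrinsics, pixels), "R" (3x3) and "t" (3): a world point X has camera coordinates R X + t; the wrist camera has in their place "hand_eye" (4x4, takes a point from camera to tool coordinates, whose origin is the TCP and whose axes are the flange's). Camera axes: x right, y down, z forward; pixel columns grow to the right and rows downward; lengths in m; the calibration is good to about 2 mm. A picture is of the moment at which its call begins: read the wrist's pose just before it. camera_info takes no time and is no camera call.
A pose or a line that the arm cannot do raises ctrl.Unreachable and nothing moves.
- ticket.close_job(): hands the job in, once; it reports no verdict.
Trained networks look in the newest picture that a camera, given by its name, has taken for a name from the list of things; names that differ only in an ending like _2 or _b are one class to them, and where a whole thing is asked for, a point or a joint stands for the part that bears it (a point fixed in the world has none). Each returns a list of dicts, best first, with "p" (0 to 1); they miss things now and then, are a little off and sometimes report something else, mostly with a low value. They report only what shows in the picture. A call takes as long as a camera call.
- models.recognise(camera, target): "point" ([column, row] in pixels, amid what is visible of it).
- models.masks_of(camera, target): "mask" (480x640 bool, what is visible of it) and "point" ([column, row] in pixels, amid what is visible of it).
The state is a dict: "time": time; "qpos": joint angles; "qd": joint speeds; "tau": joint torques, N m; "tcp_pos": TCP position; "eef_rot": TCP orientation; "contact_force": force on the tool from outside, world axes, zero at the start; "wrist_torque": the same for the moment, N m; "width": finger opening in m.
Only numpy, scipy, OpenCV 4.12 (cv2) and the standard library are available. Lean on these libraries where they do the work, as an engineer would, in place of code of your own. Each camera call takes 0.05 s, during which the arm holds its last target. There are 200 camera calls.

### The job

Test the machine's stop button, the winged mushroom head on a box: press it down until it latches and take the hand off it so that it is seen to stay in, then push one of its wings round clockwise (seen from above) with the fingertips until the latch lets go and the head springs back out, and move away from it. Do it gently with shut fingers, only pressing and pushing: do not clamp or force the head, do not press the start button on the other box, and leave the loose things on the bench where they lie.

Things in the scene. Friction and masses are not known exactly. Their poses are not given: they have to be found in the camera images.
- stop_box: Grey painted box, 90 x 90 x 70 mm high, fixed to the bench, carrying the stop button at the middle of its top. Origin: centre of its underside, on the bench; z up. The button's axis is the box's z axis through the origin. A steel collar of radius 18 mm stands 3 mm high round the button's stem.
- stop_top (a point): Centre of the top of the stop button's black mushroom head, on its axis, 112 mm above the bench when out. The head is 44 mm across and 24 mm high, its top flat within 12 mm of the axis. y axis: along the two wings, turning with them (at rest the box's y axis); z up. The wings are the ends of one bar through the head, 100 mm long, 12 mm wide, 15 mm high, its top 6 mm below this point.
- wing_left (a point): Middle of the wing on the +y side, 40 mm from the button's axis; the wing sticks out of the head from 22 to 50 mm, is 12 mm wide and reaches 7.5 mm above and below this point (underside 91 mm above the bench when out, about 83 mm latched; box top 70 mm). Axes as stop_top. Pushing it towards its +x side turns the head clockwise.
- wing_right (a point): Middle of the wing on the -y side, 40 mm from the button's axis, the same in shape and heights as the other wing. Axes as stop_top. Pushing it towards its -x side turns the head clockwise.
- stop_press (a joint): How far the head is pressed in, m: 0 out, 0.014 the end of its travel. Sprung outwards: about 4 N at the start, 8 N at 0.010, with a peak of about 7 N a third of the way in where the latch gives, then a drop. From 0.010 on a rubber buffer adds 4 N per mm. Pressed past 0.010 and let go, it rests latched at about 0.008. Turning the latched head lets it spring back to 0.
- stop_twist (a joint): Turn of the head, rad, growing clockwise seen from above: 0 at rest, 0.9 the stop. Sprung back to 0 (about 0.02 to 0.1 N m; 1 to 3 N at a wing). The latch lets go at about 0.2 to 0.35; turning to 0.6 is always enough. It cannot turn anticlockwise from 0. Let go, it turns back by itself.
- start_box: Grey painted box of another control, 90 x 90 x 60 mm high, fixed to the bench, with a small flat round start button (26 mm across, its top 82 mm above the bench) at the middle of its top. Not to be pressed. Origin: centre of its underside.
- start (a joint): How far the start button is pressed, m: 0 out, 0.005 fully in. It must stay out.
- bearing: Loose steel ring lying flat, 56 mm across, 28 mm hole, 30 mm high. Origin: centre of its underside. Leave it alone.
- wrench: Loose steel open-ended wrench lying flat on the bench along its x axis, about 170 mm long. Leave it alone.
- toolbit: Loose dark steel turning tool lying flat, 110 x 18 x 18 mm along its x axis. Origin: centre of its underside. Leave it alone.

How it is judged:
On the way, in this order (a step that is already met when the one before it is completed fails the run):
1. the head is latched in with nothing of the robot touching it (value of joint stop_press above 0.006 m and value of joint stop_twist below 0.15 rad and contact force between each of the fingers, the arm and stop_press below 0.2 N), for 0.2 s.
2. the head is turned clockwise by the robot until the latch lets go and the head comes up (value of joint stop_twist above 0.15 rad and value of joint stop_press below 0.005 m), for 0.02 s.
At the end, for the whole second after the job is handed in: The stop button has been latched, released by turning it, and stands fully out again (pressed in by less than 2 mm, turned by less than 0.1 rad); the start button is out, and the loose ring, wrench and turning tool lie within 20 mm of where they were (value of joint each of stop_press, start below 0.002 m and value of joint stop_twist below 0.1 rad and not (distance of bearing from where it was at the start of the episode above 0.02 m) and not (distance of wrench from where it was at the start of the episode above 0.02 m) and not (distance of toolbit from where it was at the start of the episode above 0.02 m)); the robot touches nothing.
It fails at once if the start button is pressed (more than 2 mm) (value of joint start above 0.002 m).
It fails at once if the head is handled with more than 45 N (forced or clamped) (contact force between the fingers and stop_press above 45 N).
It fails at once if a loose bystander is shifted by more than 20 mm (distance of any of bearing, wrench, toolbit from where it was at the start of the episode above 0.02 m).
It fails at once if a loose bystander is lifted (height (world z) of any of bearing, wrench, toolbit above 0.015 m).
It also fails if it takes over 42 s, if anything falls off the work surface, if the arm or the gripper's body presses on something with over 40 N, if the wrist force passes 120 N, or if a joint passes its speed limit or range.

## Working session

There is one attempt and no reset: what is moved stays moved. The work goes in short steps, each a Python script; the robot and the scene stay as the last script left them, time stands still between calls to the robot, and variables do not carry over. Pictures are saved under pics/ and viewed, and the job is handed in when it is done.

```bash
mkdir -p pics; ls; python3 - <<'E'
from station import ctrl, get_state, vision, ticket, models
import cv2,numpy as np
s=get_state();print(s, ctrl.pinch_z)
for n in ["scene","top"]:
    im,d=vision.grab_frame(n);cv2.imwrite(f"pics/{n}0.png",im);np.save(f"pics/{n}0.npy",d)
    ci=vision.camera_info(n);K,R,t=[np.array(ci[k]) for k in("mtx","R","t")]
    print(n,"cam at",-R.T@t, R[2])
    for g in ["stop_box","stop_top","wing_left","wing_right","start_box","bearing","wrench","toolbit"]:
        for r in models.recognise(n,g)[:2]:
            u,v=r["point"];z=d[int(v),int(u)]
            X=R.T@(np.linalg.inv(K)@[u*z,v*z,z]-t)
            print(g,round(r["p"],2),np.round([u,v]),X.round(3))
print(get_state()["time"])
E
```

```text
pics
{'time': 0.0, 'qpos': array([ 1.27545777,  0.50838032, -0.237511  ,  1.50111843,  0.12569747,
        1.14891871, -0.15478703]), 'qd': array([ 8.00273862e-04, -2.14174685e-04, -8.18718787e-04,  8.92704311e-05,
       -9.38280287e-05, -2.45359791e-03,  5.56654860e-04]), 'tau': array([-7.78247977e-05, -6.20582557e+01, -2.18648136e+00, -2.49648356e+01,
        1.27992142e-02,  1.20454156e-02,  2.45689796e-05]), 'tcp_pos': array([ 0.24359383, -0.57502903,  0.23040779]), 'eef_rot': array([-8.96023824e-04,  9.79981234e-01,  1.99087767e-01, -1.99900294e-04]), 'contact_force': array([-0.43741792,  0.39628619,  0.64423297]), 'wrist_torque': array([ 0.0151466 ,  0.01136727, -0.01831524]), 'width': 0.08516055179159077} -0.0187
scene cam at [0.84770951 0.13086006 0.66395336] [-0.43387869 -0.23672817 -0.86931528]
stop_box 0.61 [257. 232.] [ 0.572 -0.132  0.072]
stop_top 0.64 [260. 211.] [ 0.558 -0.13   0.112]
wing_left 0.9 [256. 215.] [ 0.567 -0.132  0.113]
wing_left 0.44 [432. 287.] [0.535 0.136 0.065]
wing_right 0.75 [256. 211.] [0.848 0.131 0.664]
start_box 0.84 [434. 283.] [0.533 0.136 0.073]
bearing 0.76 [335. 300.] [0.595 0.011 0.009]
wrench 0.89 [295. 397.] [0.749 0.027 0.008]
toolbit 0.9 [403. 202.] [0.38  0.035 0.017]
top cam at [ 0.38458639 -0.0244646   1.00739314] [ 0.1748596   0.03103345 -0.98410418]
stop_box 0.86 [401. 226.] [ 0.548 -0.133  0.111]
stop_top 0.98 [408. 224.] [ 0.552 -0.145  0.111]
wing_left 0.84 [403. 220.] [ 0.558 -0.137  0.111]
wing_right 0.98 [403. 224.] [ 0.552 -0.136  0.114]
wing_right 0.22 [307. 204.] [0.615 0.028 0.007]
start_box 0.58 [248. 258.] [0.506 0.127 0.082]
bearing 0.97 [308. 204.] [0.615 0.027 0.004]
wrench 0.76 [308. 143.] [0.734 0.023 0.008]
wrench 0.38 [401. 226.] [ 0.548 -0.134  0.111]
toolbit 0.88 [307. 328.] [0.385 0.033 0.016]
toolbit 0.63 [251. 256.] [0.509 0.123 0.081]
0.9
```

```bash
python3 - <<'E'
import cv2,numpy as np
a=cv2.imread("pics/scene0.png");b=cv2.imread("pics/top0.png")
c=cv2.resize(b[150:300,320:480],(640,600),interpolation=cv2.INTER_CUBIC)
cv2.imwrite("pics/crop0.png",c)
E
```

```text
(no output)
```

View pics/scene0.png

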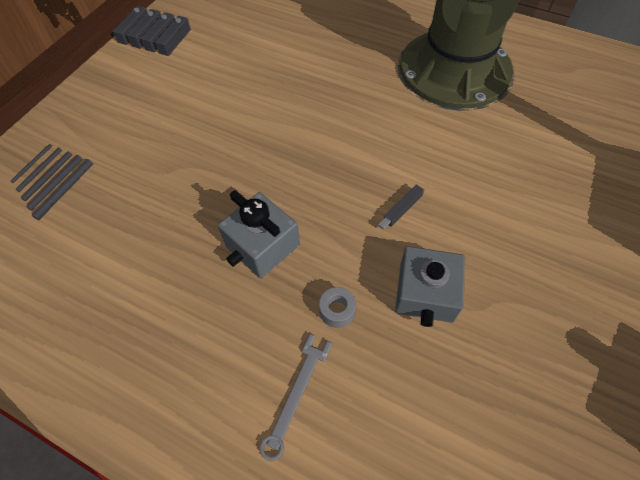

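View pics/top0.png

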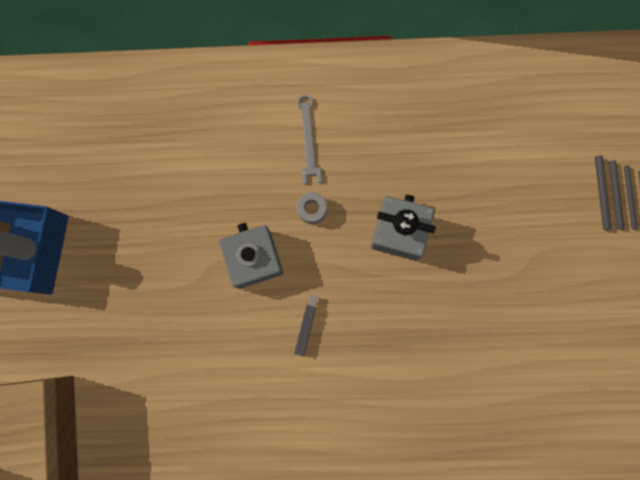

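View pics/crop0.png

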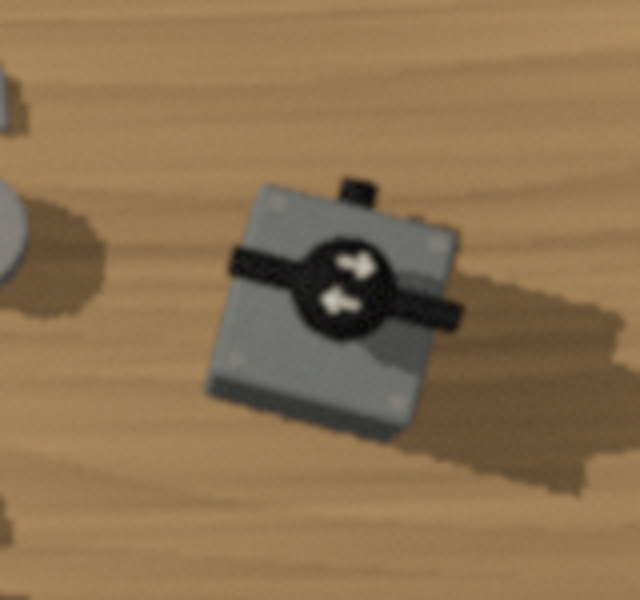

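The scene view shows the stop box at about (258,235) with the winged black head at (257,212). The start box is at (433,283), the ring at (337,306), the wrench at (295,395) and the tool bit at (402,205). In the top view the head is at (406,222) and the bar runs from about (378,215) to (435,230). Next I'll compute the pose, shut the fingers and check with the wrist camera from above.

```bash
cat > h.py <<'E'
from station import ctrl, get_state, vision, ticket, models
import cv2,numpy as np
from scipy.spatial.transform import Rotation as Ro
def q_down(yaw):  # tool z down, tool x axis at yaw
    x=np.array([np.cos(yaw),np.sin(yaw),0]);z=np.array([0,0,-1.]);y=np.cross(z,x)
    return Ro.from_matrix(np.c_[x,y,z]).as_quat(scalar_first=True)
def rot(): return Ro.from_quat(get_state()["eef_rot"],scalar_first=True).as_matrix()
def pose(n):
    ci=vision.camera_info(n);K=np.array(ci["mtx"])
    if "R" in ci: R,t=np.array(ci["R"]),np.array(ci["t"]);return K,R.T,-R.T@t
    H=np.array(ci["hand_eye"]);r=rot();p=get_state()["tcp_pos"]
    return K,r@H[:3,:3],r@H[:3,3]+p
def onz(P,uv,z):
    K,A,c=P;d=A@np.linalg.inv(K)@[uv[0],uv[1],1.];return c+d*(z-c[2])/d[2]
def proj(P,X):
    K,A,c=P;v=K@A.T@(np.array(X)-c);return v[:2]/v[2]
E
python3 - <<'E'
from h import *
P=pose("top")
c=onz(P,(406.2,222),.112);a=onz(P,(378.3,215.5),.106);b=onz(P,(435.3,229.3),.106)
print(c,a,b,(a+b)/2,np.linalg.norm(a-b)); w=(a-b)[:2];yaw=np.arctan2(w[1],w[0]);print(yaw,np.degrees(yaw))
print(vision.camera_info("wrist"))
q0=get_state()["qpos"]
for k in (0,np.pi):
    q=q_down(yaw+k); print(k,ctrl.ik([c[0],c[1],.22],q))
E
```

```text
[ 0.55466948 -0.14190939  0.112     ] [ 0.56840702 -0.09658509  0.106     ] [ 0.5418939 -0.190349   0.106    ] [ 0.55515046 -0.14346705  0.106     ] 0.09744031981165474
1.295225831795047 74.21097367817767
{'mtx': array([[352.46877495,   0.        , 318.03075652],
       [  0.        , 352.46877495, 238.64486275],
       [  0.        ,   0.        ,   1.        ]]), 'hand_eye': array([[-1.18785868e-03, -9.46039676e-01, -3.24048639e-01,
         8.42843567e-02],
       [ 9.99999271e-01, -1.19328922e-03, -1.81944500e-04,
        -6.89120201e-05],
       [-2.14557031e-04, -3.24048619e-01,  9.46040404e-01,
        -1.42378823e-01],
       [ 0.00000000e+00,  0.00000000e+00,  0.00000000e+00,
         1.00000000e+00]])}
0 [ 0.62527616  0.48589435 -0.64935875  1.65666482  0.32106133  1.10803807
 -0.38890073]
3.141592653589793 [-0.43051747  0.67581824  1.15173215  1.67008065 -0.65033828  1.23384154
 -2.54926714]
```

```bash
python3 - <<'E'
from h import *
ctrl.close_gripper(20)
ctrl.movep([.555,-.1425,.25],q_down(1.295))
ctrl.pause(.2)
P=pose("wrist");im,d=vision.grab_frame("wrist");np.save("pics/w1.npy",d);np.save("pics/w1i.npy",im)
import pickle;pickle.dump(P,open("pics/w1.pkl","wb"))
o=im.copy()
for X in ([.555,-.1425,.112],):
    cv2.drawMarker(o,tuple(int(v) for v in proj(P,X)),(0,0,255),0,10)
cv2.imwrite("pics/w1.png",o);s=get_state();print(s["time"],s["tcp_pos"],s["contact_force"],s["width"])
E
```

```text
3.8417 [ 0.55485773 -0.14319537  0.24991423] [-0.58363203  0.12566276 -0.37933824] -0.00026036547743227154
```

View pics/w1.png

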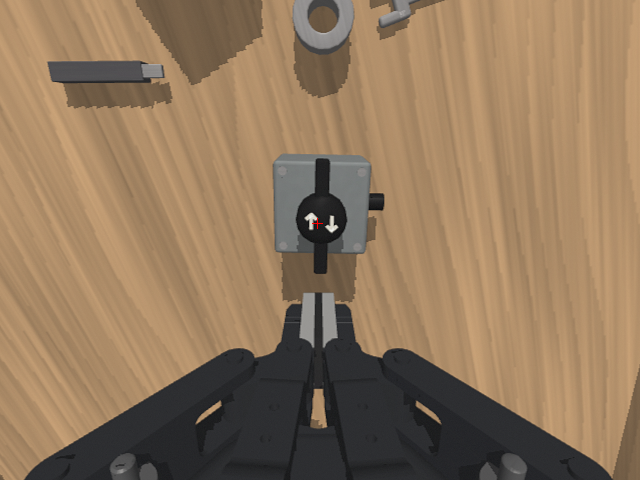

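```bash
python3 - <<'E'
from h import *
import pickle
P=pickle.load(open("pics/w1.pkl","rb"));im=np.load("pics/w1i.npy");d=np.load("pics/w1.npy")
a=onz(P,(322,158.5),.106);b=onz(P,(320.5,273),.106)
print(a,b,(a+b)/2,np.linalg.norm(a-b),np.arctan2(*(a-b)[1::-1]))
# points from depth
K,A,c=P;v,u=np.mgrid[150:280,270:375];z=d[v,u]
X=(A@np.linalg.inv(K)@np.stack([u*z,v*z,z]).reshape(3,-1)).T+c
h=X[(X[:,2]>.1085)&(X[:,2]<.12)];print("head",len(h),(h.min(0)+h.max(0))/2,h[:,2].max())
w=X[(X[:,2]>.1)&(X[:,2]<.12)][:,:2].astype(np.float32);r=cv2.minAreaRect(w);print("bar",r)
bx=X[(X[:,2]>.066)&(X[:,2]<.076)][:,:2].astype(np.float32);print("box",cv2.minAreaRect(bx))
tips=np.where(d[290:310,300:340]>0);print(d[296,310],d[310,292])
E
```

```text
[ 0.57295901 -0.09308213  0.106     ] [ 0.54460832 -0.18867291  0.106     ] [ 0.55878366 -0.14087752  0.106     ] 0.09970636556468462 1.2824764320166786
head 1519 [ 0.55855191 -0.14120322  0.11145453] 0.11440620080386332
bar ((0.5588003396987915, -0.1415857970714569), (0.09619183838367462, 0.04341340437531471), 53.82829284667969)
box ((0.5587655305862427, -0.14164912700653076), (0.08966556191444397, 0.08984270691871643), 72.99820709228516)
0.15153323 0.1482815
```

```bash
python3 - <<'E'
from h import *
c=np.array([.5580,-.1415]);yaw=1.278
ctrl.movep([*c,.135],q_down(yaw));ctrl.movel([*c,.118],None,.05);ctrl.pause(.1)
f0=get_state()["contact_force"][2];t0=get_state()["time"];print(t0,f0)
z=.118;z0=None
while z>.092:
    z-=.0015 if z>.103 else .0007
    ctrl.movel([*c,z],None,.03)
    s=get_state();f=s["contact_force"][2]-f0;print(round(z,4),s["tcp_pos"].round(4),round(f,2),round(s["time"],2))
    if abs(f)>13.5:break
ctrl.movel([*c,.14],None,.08)
ctrl.pause(.3)
P=pose("wrist");im,d=vision.grab_frame("wrist");np.save("pics/w2.npy",d);cv2.imwrite("pics/w2.png",im)
K,A,cc=P;v,u=np.mgrid[150:330,270:375];zz=d[v,u]
X=(A@np.linalg.inv(K)@np.stack([u*zz,v*zz,zz]).reshape(3,-1)).T+cc
m=np.hypot(X[:,0]-c[0],X[:,1]-c[1])<.011;print("head z",np.percentile(X[m,2],[5,50,95]))
s=get_state();print(s["time"],s["contact_force"])
E
```

```text
4.9667 0.1403553209554901
0.1165 [ 0.558  -0.1415  0.1165] -0.65 5.22
0.115 [ 0.5579 -0.1415  0.1149] -0.4 5.47
0.1135 [ 0.5579 -0.1415  0.1134] -0.53 5.72
0.112 [ 0.5582 -0.1415  0.1122] 1.0 5.97
0.1105 [ 0.5582 -0.1415  0.1109] 5.14 6.22
0.109 [ 0.5582 -0.1415  0.1094] 3.81 6.47
0.1075 [ 0.5582 -0.1415  0.1079] 5.01 6.72
0.106 [ 0.5582 -0.1415  0.1063] 5.4 6.97
0.1045 [ 0.5581 -0.1415  0.1045] 2.01 7.22
0.103 [ 0.5583 -0.1415  0.1033] 6.53 7.47
0.1023 [ 0.5583 -0.1415  0.1027] 6.49 7.72
0.1016 [ 0.5583 -0.1415  0.102 ] 6.48 7.97
0.1009 [ 0.5583 -0.1415  0.1015] 7.73 8.22
0.1002 [ 0.5584 -0.1415  0.1009] 8.43 8.47
0.0995 [ 0.5584 -0.1415  0.1004] 11.68 8.72
0.0988 [ 0.5585 -0.1415  0.0999] 12.65 8.97
0.0981 [ 0.5586 -0.1415  0.0994] 14.91 9.22
head z [0.10301964 0.10415705 0.15662028]
10.2417 [ 0.47868266 -0.35931881 -0.73916886]
```

View pics/w2.png

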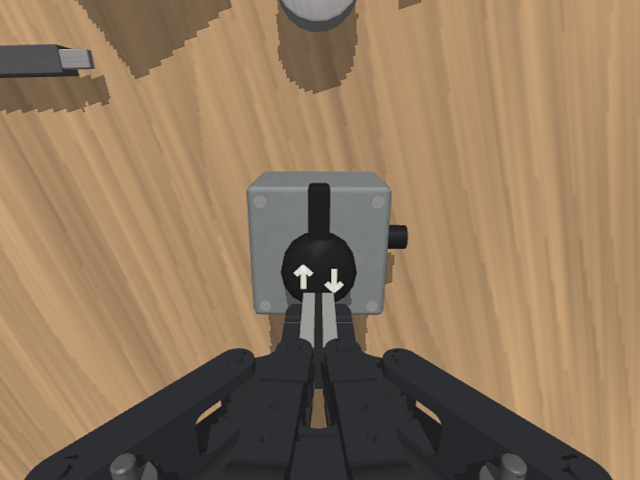

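The wrist view shows the head latched: depth gives its top at 0.104 m, about 8 mm in, with nothing touching it. The free left wing runs from (319,185) to (319,235). Next I'll push that wing towards +x.

```bash
python3 - <<'E'
from h import *
c=np.array([.5583,-.1415]);yaw=1.278
yp=np.array([np.cos(yaw),np.sin(yaw)]);xp=np.array([yp[1],-yp[0]]);print(xp,yp)
def at(x,z,y=.042): return [*(c+y*yp+x*xp),z]
def headz():
    P=pose("wrist");im,d=vision.grab_frame("wrist")
    K,A,cc=P;v,u=np.mgrid[100:480,150:500];zz=d[v,u]
    X=(A@np.linalg.inv(K)@np.stack([u*zz,v*zz,zz]).reshape(3,-1)).T+cc
    m=(np.hypot(X[:,0]-c[0],X[:,1]-c[1])<.012)&(X[:,2]<.12)&(zz.ravel()>0);return im,m.sum(),np.median(X[m,2]) if m.any() else None
ctrl.movel(at(-.028,.14),None,.15)
ctrl.movel(at(-.028,.078),None,.08);ctrl.pause(.1)
s=get_state();f0=s["contact_force"];print(s["time"],f0,s["tcp_pos"]-at(-.028,.078))
if np.linalg.norm(f0)>4: raise SystemExit
x=-.028
while x<.008:
    x+=.002;ctrl.movel(at(x,.078),None,.03);s=get_state();f=s["contact_force"]-f0
    fx=f[:2]@xp
    im,n,hz=headz()
    print(round(x,3),"fx",round(fx,2),"fz",round(f[2],2),n,hz,round(s["time"],2))
    if abs(fx)>15 or abs(f[2])>15: print("stop");break
    if hz is not None and n>60 and hz>.110: print("released");break
cv2.imwrite("pics/w3.png",im)
im,d=vision.grab_frame("top");cv2.imwrite("pics/t3.png",cv2.resize(im[150:300,320:480],(640,600)))
E
```

```text
[ 0.95744051 -0.28863067] [0.28863067 0.95744051]
11.75 [-0.50203948  0.07235036 -0.30651032] [ 4.25164553e-04 -1.20821892e-05  5.56417768e-04]
-0.026 fx 0.71 fz 0.83 0 None 12.0
-0.024 fx 1.36 fz 1.08 0 None 12.3
-0.022 fx 0.95 fz 0.02 0 None 12.6
-0.02 fx 1.01 fz -0.16 0 None 12.9
-0.018 fx -0.24 fz 0.28 0 None 13.2
-0.016 fx 0.51 fz 1.38 1 0.10386762106245313 13.5
-0.014 fx -0.74 fz 0.15 31 0.10437421209334495 13.8
-0.012 fx -0.76 fz 0.1 68 0.10502893568690025 14.1
-0.01 fx -0.23 fz 1.03 29 0.11083458855754195 14.4
-0.008 fx -1.18 fz -0.14 21 0.11146952965707414 14.7
-0.006 fx -0.64 fz 0.22 46 0.11181610556536173 15.0
-0.004 fx -1.53 fz 0.41 60 0.11182401311817194 15.3
-0.002 fx -1.31 fz 1.47 74 0.11188977476355662 15.6
released
```

```bash
sleep 1
```

```text
(no output)
```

View pics/w3.png

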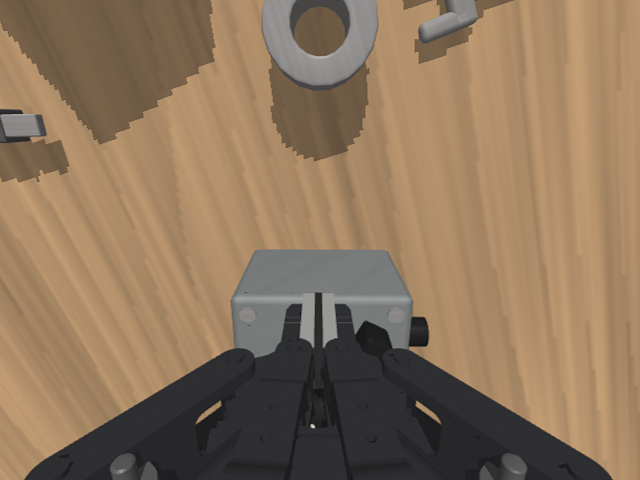

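The head is back up at 0.112 m and the turned wing tip shows at (373,340), beside the fingers. I'll back off so the head can turn back by itself.

```bash
python3 - <<'E'
from h import *
c=np.array([.5583,-.1415]);yaw=1.278
yp=np.array([np.cos(yaw),np.sin(yaw)]);xp=np.array([yp[1],-yp[0]])
def at(x,z,y=.042): return [*(c+y*yp+x*xp),z]
ctrl.movel(at(-.03,.078),None,.06)
ctrl.movel(at(-.03,.15),None,.1)
ctrl.movel([*(c-.06*yp-.02*xp),.25],None,.2)
ctrl.pause(.3)
P=pose("wrist");im,d=vision.grab_frame("wrist");cv2.imwrite("pics/w4.png",im)
K,A,cc=P;v,u=np.mgrid[0:480,0:640];zz=d[v,u]
X=(A@np.linalg.inv(K)@np.stack([u*zz,v*zz,zz]).reshape(3,-1)).T+cc
r=np.hypot(X[:,0]-c[0],X[:,1]-c[1])
m=(r<.011)&(zz.ravel()>0)&(X[:,2]<.13);print(m.sum(),np.median(X[m,2]))
m=(r>.026)&(r<.055)&(X[:,2]>.095)&(X[:,2]<.115)&(zz.ravel()>0);Y=X[m,:2]-c;e=np.linalg.svd(Y-Y.mean(0),full_matrices=False)[2][0]
print("bar yaw",np.arctan2(*(e*np.sign(e[1]))[::-1]),m.sum())
im,d=vision.grab_frame("top");cv2.imwrite("pics/t4.png",im)
Pt=pose("top")
for g,p0 in(("bearing",(308,204)),("wrench",(308,143)),("toolbit",(307,328))):
    r=models.recognise("top",g)[:1];print(g,r,p0)
a=cv2.imread("pics/top0.png");df=cv2.absdiff(a,im).max(2);print({k:int(df[y0:y1,x0:x1].max()) for k,(x0,y0,x1,y1) in dict(ring=(295,190,330,225),wr=(295,92,326,186),tb=(290,292,325,360),start=(218,220,285,290)).items()})
s=get_state();print(s["time"],s["contact_force"])
E
```

```text
649 0.11189948634645264
bar yaw 1.2733296956918432 981
bearing [{'point': [312.8, 201.3], 'p': 0.63}] (308, 204)
wrench [{'point': [305.8, 143.4], 'p': 0.84}] (308, 143)
toolbit [{'point': [306.4, 327.3], 'p': 0.74}] (307, 328)
{'ring': 12, 'wr': 13, 'tb': 13, 'start': 20}
18.6 [-0.46771982  0.26195719  0.05361676]
```

View pics/w4.png

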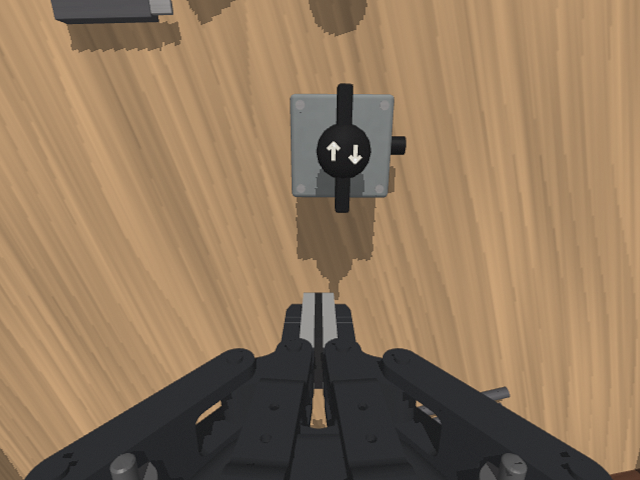

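The picture shows the head fully out at (343,152) with its bar back in line with the box. The bystanders haven't moved, so I'm handing in.

```bash
python3 -c "
from station import ticket
print(ticket.close_job())"
```

```text
the job is handed in; nothing more can be done
None
```

I pressed the stop button with shut fingers until it latched, then released it by pushing the left wing clockwise. The job is handed in; no verdict was reported.

- **Press:** the force peaked at about 15 N. After I lifted clear, the wrist camera's depth put the top of the head at 0.104 m, about 8 mm in, with nothing touching it.
- **Release:** pushing the wing took about 1.5 N. The head sprang back to 0.112 m while I was still pushing the wing round. I estimate the final turn at about 0.35 rad from the finger position; I did not measure it directly.
- **Final checks, about 18.6 s in:**
  - The head's top was at 0.112 m, fully out.
  - The bar was back at its rest angle to within about 0.01 rad.
  - The ring, wrench, tool bit and start box areas of the top picture matched the first one apart from noise-level differences.
  - The arm stood clear, with only a noise-level force at the wrist.

Two measurements disagreed slightly. The top and wrist cameras put the button's centre about 4 mm apart in x, so I worked mainly from the wrist view. At the end the network placed the ring about 5 pixels from its first estimate, but the picture comparison there showed no change.

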